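Rock the angle gauge on the test stud until its pointer meets the mark, and hold

ROBOT

A 6-joint arm with a two-finger parallel gripper is mounted at the origin on the work surface. World frame = base frame: x ahead of the robot, y to its left, z up, the work surface at z = 0. Lengths are in m, angles in rad, forces in N, time in s.
With the tool pointing down it reaches from about 0.35 to 0.85 m from the base axis. Payload 8.1 kg.
Tool frame: the origin (TCP) lies between the finger pads; the fingertips stand 11 mm ahead of it and the grasp point (between the pads) lies 8 mm behind it (robot.tips_ahead is the distance from the TCP to the fingertips, in m); z points along the fingers, y is the line along which they close (so a half turn about z gives the same grasp; the last joint's range is limited). The gripper opens to 93 mm and grips with 3 to 60 N. Pads are 15 mm wide; open, the fingers measure 128 mm over their backs; the gripper's body (75 mm by 188 mm) begins 65 mm behind the grasp point.
Start: joints at [-1.219, 0.13, 1.488, -0, 1.523, -0.085], TCP at [0.254, -0.544, 0.23] pointing down, gripper open.
Joint ranges: [-2.96, 2.96], [-0.89, 2.26], [0.02, 2.5], [-1.34, 4.48], [0, 2.73], [-2.66, 2.66]. Speed limits (rad/s): [2.39, 2.39, 2.79, 3.14, 3.14, 3.14].

INTERFACE

Orientations are given as a rotation vector (axis times angle).
In Python, from plant import robot gives the robot as it stands. The module is installed in compiled form; this text tells all that it offers.
- The arm moves only by the tool move_arm, never from a script. Its argument "deltas" is one flat list of numbers, 7 for each row, row after row: the shift along the tool's x, y, z in m, then the turn, a rotation vector about the tool's x, y, z in rad, then the opening, from 0 (shut) to 1 (fully open). A call has 1 to 12 rows; each row is the pose to reach, as a shift and turn from the pose commanded when the call began, along the tool's axes at that moment; what a row does not reach only later rows make up. A row lasts 1/8 s, in which the tool goes at most 62.5 mm and 10.7 degrees, less where a joint would pass 70% of its speed; a pose out of reach is approached as far as the arm can. A call with a gripper value outside its range is refused whole. The fingers move at their own pace and stop on an object; "squeeze" is the grip in N (left out, the last holds). Time passes only in rows, so rows that repeat a pose let the fingers close. It gives the time, the measured TCP pose, the force, the opening and the grip force at its end, in the units of the state.
- robot.read_state(): the state, without advancing time (a new reading comes with each control period).
- robot.read_camera(name): name is "scene" or "top" or "wrist"; returns (picture, depth): 384x512x3 uint8, red, green, blue; 384x512 float32, m along the optical axis (not along the pixel's ray), 0 where there is no reading.
- robot.camera_model(name): a dict with "K" (3x3 intrinsics, pixels), "R" (3x3) and "t" (3): a world point X has camera coordinates R X + t; the wrist camera has in their place "tool_from_camera" (4x4, takes a point from camera to tool coordinates, whose origin is the TCP and whose axes are the flange's). Camera axes: x right, y down, z forward; pixel columns grow to the right and rows downward; lengths in m; the calibration is good to about 2 mm. A picture is of the moment at which its call begins: read the wrist's pose just before it. camera_model takes no time and is no camera call.
- robot.close_job(): hands the job in; it is judged then, once.
Trained networks look in the newest picture that a camera, given by its name, has taken for a name from the list of things; names that differ only in an ending like _2 or _b are one class to them, and where a whole thing is asked for, a point or a joint stands for the part that bears it (a point fixed in the world has none). Each returns a list of dicts, best first, with "confidence" (0 to 1); they miss things now and then, are a little off and sometimes report something else, mostly with a low value. They report only what shows in the picture. A call takes as long as a camera call. They do not tell look-alikes from the thing itself.
- robot.recognise(camera, label): "uv" ([column, row] in pixels, amid what is visible of it).
The state is a dict: "t": time; "q": joint angles; "dq": joint speeds; "joint_torque": joint torques, N m; "tool_pos": TCP position; "orientation": TCP orientation; "force": force on the tool from outside, world axes, zero at the start; "wrist_torque": the same for the moment, N m; "opening": finger opening in m; "gripper_force": force on a finger pad.
Only numpy, scipy, OpenCV 4.12 (cv2) and the standard library are available. Lean on these libraries where they do the work, as an engineer would, in place of code of your own. Each camera call takes 0.05 s, during which the arm holds its last target. There are 200 camera calls.

TASK

Take the pendulum angle gauge by the black block on its top and set the V-notch in its foot on the round-topped spring stud of the steel block, pressing the stud part-way down (about 4 mm; neither just touched nor bottomed). Keeping it seated there, rock the gauge sideways (in the plane of its dial) until its freely hanging pointer settles on the mark tab, then finish holding it still in the gripper like that for the inspector to read. Do not move the mark tab on the dial, and leave the breaker, the rail offcut and the cardboard tray alone.

Things in the scene. Friction and masses are not known exactly. Their poses are not given: they have to be found in the camera images.
- gauge: Pendulum angle gauge, loose, standing upright, about 0.3 kg (varies), 158 mm tall, 110 mm wide along its y. Origin: centre of its underside, z up; the white dial looks to its +x. A 6 mm aluminium plate (z 34 to 126 mm) on a foot 44 mm along x with pads out to y = +-53 mm. Pointer and tab stand up to 14 mm in front of the plate, all below z 120 mm.
- handle (a point): Centre of the gauge's black grip block, 142 mm above the gauge's underside on its centre line; the block is 24 mm along the gauge's x (pinch it along x), 46 mm along y and 32 mm high. Axes as the gauge's.
- notch (a point): Point on the gauge's centre line 19.6 mm above its underside: where the centre of the stud's round top lies when seated. The inverted V-notch runs along the gauge's x through the 44 mm foot: apex at y 0, 30 mm up, sides 50 degrees from upright, open downwards. Axes as the gauge's.
- pointer (a joint): Swing (rad) of the hanging pointer, a dark bar with a round bob, 56 mm long, pivot on the dial 112 mm above the gauge's underside. Lightly damped, settles in a second. 0 with the gauge upright; at rest it equals the gauge's turn right-handed about the gauge's +x, and is positive when the pointer lies towards the gauge's -y side.
- pointer_tip (a point): Lower tip of the pointer, 56 mm from the pivot; its z axis points up along the pointer.
- index (a joint): Angle (rad) of the dark mark tab on the dial, 5 mm wide, on the same pivot and counted the same way as the pointer; stiff, stays where it was set (0.16 to 0.42). The pointer is on the mark when both values are equal.
- mark (a point): Inner end of the mark tab, 56 mm from the pivot: where the pointer's tip must come to lie.
- stud_block: Fixed stepped steel block, 90 x 80 mm, 30 mm high (a step to 38 mm along its +x edge), with a dark sleeve 28 mm across up to 45 mm; the stud stands upright in its middle. Origin: centre of its underside.
- stud (a joint): How far the spring stud is pressed straight down (m): 0 free, 0.010 bottomed. It starts to yield at about 1 to 2 N and takes 0.5 N more per mm.
- stud_dome (a point): Centre of the round top (ball of radius 8 mm) of the 16 mm thick upright stud: 97 mm above the bench when free; the dome's crown lies 8 mm higher. It goes down with the stud.
- breaker: Bystander: white three-pole circuit breaker 70 x 54 mm, 73 mm high; origin: centre of underside.
- rail_offcut: Bystander: steel mounting-rail offcut 35 x 160 mm, 7 mm high, long along its y; origin: centre of underside.
- ferrule_tray: Bystander: open cardboard tray with three compartments, 90 x 200 mm, 55 mm high; origin: centre of underside.
Not all that is in view belongs to the job. Leave any blue or yellow look-alike of the stud_block alone.

How it is judged:
On the way, in this order (a step that is already met when the one before it is completed fails the run):
1. the gauge is lifted off the bench in the gripper (height (world z) of gauge above 0.03 m and contact force between the fingers and gauge above 1 N), for 0.2 s.
2. the gauge's notch sits on the stud, which is pressed part-way down (distance between notch and stud_dome below 0.01 m and value of joint stud between 0.0015 and 0.0085 m), for 0.2 s.
At the end, for the whole second after the job is handed in: The gripper holds the gauge still (under 20 mm/s) with its notch on the stud (notch point within 10 mm of the dome's centre), the stud pressed down between 1.5 and 8.5 mm, and the pointer, hanging free (within 0.15 rad of plumb) and settled (under 0.3 rad/s), has its tip within 4 mm of the mark (all of step 2 and distance between pointer_tip and mark below 0.004 m and velocity of joint pointer between -0.3 and 0.3 rad/s and angle between pointer_tip's own z axis and vertical below 0.15 rad and contact force between the fingers and gauge above 1 N and linear speed of gauge below 0.02 m/s); the arm keeps its last pose, push and grip.
It fails at once if the mark tab was moved on the dial (velocity of joint index above 0.1 rad/s or velocity of joint index below -0.1 rad/s).
It fails at once if a bystander was disturbed (distance of any of breaker, rail_offcut, ferrule_tray from where it was at the start of the episode above 0.02 m).
It also fails if it takes over 45 s, if anything falls off the work surface, if the arm or the gripper's body presses on something with over 40 N, if the wrist force passes 120 N, or if a joint passes its speed limit or range.

## Working session

There is one attempt and no reset: what is moved stays moved. The work goes in short steps, Python scripts to look and compute and a tool call to move; the robot and the scene stay as the last step left them, time stands still between calls to the robot, and variables do not carry over. Pictures are saved under pics/ and viewed, at most 10 in all, crops included, and the job is handed in when it is done.

Besides the shell and the picture viewer there is one more tool, called after "Request:" as name(argument=value, ...), one argument or row to a line, values as JSON. move_arm: Moves the arm, as the interface text tells. Its arguments: {"type":"object","properties":{"deltas":{"type":"array","items":{"type":"number"}},"squeeze":{"type":"number"}},"required":["deltas"]}

```bash
mkdir -p pics; cat > h.py <<'E'
import numpy as np, cv2
from scipy.spatial.transform import Rotation as Ro
from plant import robot
def cam(n):
    s=robot.read_state(); p,d=robot.read_camera(n); m=robot.camera_model(n)
    if 'R' in m: R=np.array(m['R']).T; t=-R@np.array(m['t'])
    else:
        T=np.eye(4); T[:3,:3]=Ro.from_rotvec(s['orientation']).as_matrix(); T[:3,3]=s['tool_pos']
        T=T@np.array(m['tool_from_camera']); R=T[:3,:3]; t=T[:3,3]
    K=np.array(m['K'])
    v,u=np.mgrid[:384,:512]
    X=np.stack([(u-K[0,2])/K[0,0]*d,(v-K[1,2])/K[1,1]*d,d],-1)@R.T+t
    X[d==0]=np.nan
    return p,d,X,K,R,t
def proj(P,K,R,t):
    c=(np.asarray(P)-t)@R; return (c@K.T)[...,:2]/c[...,2:]
def save(p,n,s=1):
    cv2.imwrite('pics/'+n,cv2.resize(p[...,::-1],None,fx=s,fy=s,interpolation=cv2.INTER_CUBIC))
E
python3 - <<'E'
from h import *
np.set_printoptions(precision=3,suppress=True)
ims=[]
for n in ['scene','top']:
    p,d,X,K,R,t=cam(n); ims.append(p); np.savez(n+'.npz',p=p,X=X); print(n,t)
    for l in ['gauge','handle','stud_block','stud_dome','pointer_tip','mark','breaker','rail_offcut','ferrule_tray']:
        for r in robot.recognise(n,l)[:3]:
            u,v=np.round(r['uv']).astype(int); print(n,l,u,v,round(r['confidence'],2),X[v,u])
    save(p,n+'.png',1.5)
print(robot.read_state()['t'])
E
```

```text
scene [ 1.183 -0.301  1.102]
scene gauge 287 160 0.95 [0.485 0.165 0.084]
scene handle 287 163 0.64 [0.492 0.161 0.079]
scene stud_block 160 176 0.96 [ 0.329 -0.187  0.028]
scene stud_block 211 161 0.95 [ 0.359 -0.029  0.047]
scene stud_block 188 213 0.85 [ 0.494 -0.161  0.032]
scene stud_dome 212 149 0.63 [ 0.358 -0.021  0.098]
scene stud_dome 183 201 0.5 [ 0.482 -0.165  0.08 ]
scene pointer_tip 185 212 0.55 [ 0.489 -0.168  0.035]
scene pointer_tip 286 164 0.49 [0.49  0.159 0.074]
scene breaker 287 252 0.67 [0.743 0.022 0.065]
scene rail_offcut 186 298 0.75 [ 0.715 -0.258 -0.002]
scene ferrule_tray 362 228 0.61 [0.744 0.272 0.001]
top [0.427 0.003 0.979]
top gauge 183 210 0.59 [0.482 0.148 0.157]
top handle 184 212 0.74 [0.478 0.146 0.157]
top stud_block 310 216 0.9 [ 0.474 -0.155  0.056]
top stud_block 258 265 0.78 [ 0.356 -0.021  0.107]
top stud_block 319 279 0.57 [ 0.317 -0.176  0.048]
top stud_dome 323 281 0.63 [ 0.317 -0.177  0.094]
top stud_dome 316 216 0.57 [ 0.472 -0.162  0.101]
top pointer_tip 309 215 0.57 [ 0.477 -0.154  0.048]
top breaker 236 123 0.88 [0.713 0.034 0.064]
top rail_offcut 342 130 0.77 [ 0.713 -0.256  0.005]
top ferrule_tray 151 111 0.57 [0.764 0.269 0.005]
1.0
```

View pics/scene.png

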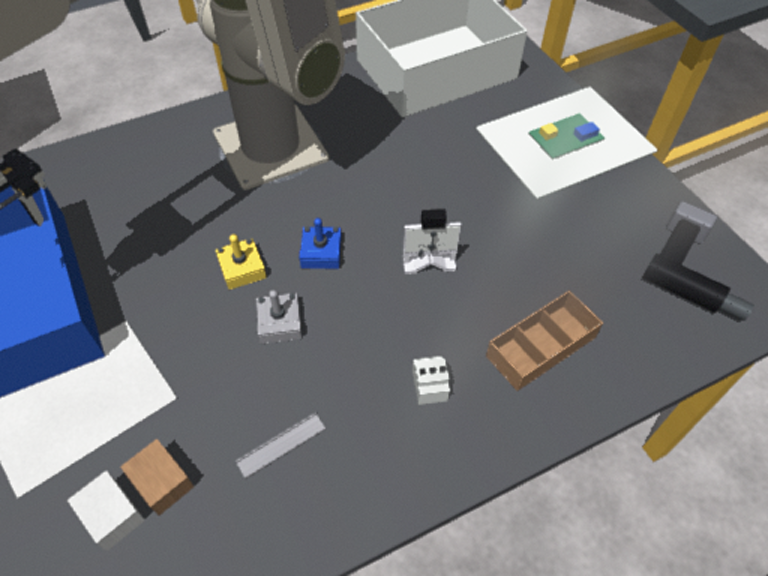

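View pics/top.png

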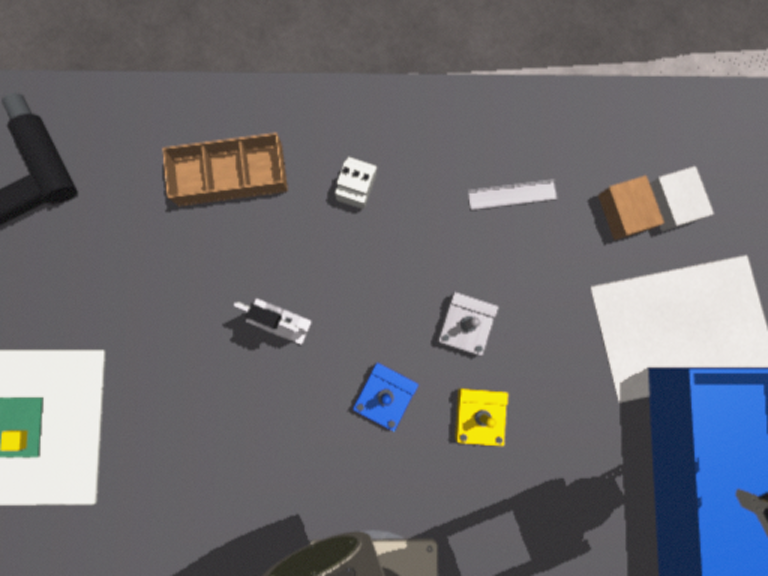

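The scene shows the gauge at (287,160) with its dial facing the scene camera, the steel stud block at (187,210), and look-alikes in yellow (160,176) and blue (212,161). In the top view steel is at (312,216), blue at (258,265), yellow at (320,279) and the gauge at (183,212). The candidates for the stud are therefore steel, blue and yellow, and I choose the steel one. Next I measure it and check a crop.

```bash
python3 - <<'E'
from h import *
np.set_printoptions(precision=4,suppress=True)
for n in ['scene','top']:
    f=np.load(n+'.npz'); X=f['X']; p=f['p'].astype(int)
    def sel(c,r,lo,hi):
        return (np.hypot(X[...,0]-c[0],X[...,1]-c[1])<r)&(X[...,2]>lo)&(X[...,2]<hi)
    g=(0.482,0.155)
    m=sel(g,.1,.12,.17); P=X[m]; 
    m2=m&(p.max(-1)<70)&(X[...,2]>.15)
    for nm,mm in (('gauge>.12',m),('blacktop',m2),('plate',sel(g,.1,.04,.12))):
        Q=X[mm]; c,(w,h),a=cv2.minAreaRect((Q[:,:2]*1000).astype(np.float32)); print(n,nm,len(Q),c,w,h,a,Q[:,2].max())
        dd=np.linalg.eigh(np.cov(Q[:,:2].T))[1][:,1]; print('  mean',Q.mean(0),'long axis deg',np.degrees(np.arctan2(dd[1],dd[0])))
    s=(0.475,-0.16)
    for nm,mm in (('dome',sel(s,.04,.09,.12)),('stud',sel(s,.04,.06,.12)),('block',sel(s,.07,.02,.034))):
        Q=X[mm]
        c,(w,h),a=cv2.minAreaRect((Q[:,:2]*1000).astype(np.float32)); print(n,nm,len(Q),c,w,h,a,Q.mean(0),Q[:,2].max())
p=np.load('scene.npz')['p']; q=np.hstack([p[125:195,250:325],p[180:250,150:225]]); save(q,'crop1.png',5)
E
```

```text
scene gauge>.12 275 (481.75396728515625, 168.6998291015625) 108.47098541259766 30.19596290588379 73.27276611328125 0.16102320904651957
  mean [0.4859 0.1656 0.1435] long axis deg 67.35735828536123
scene blacktop 128 (481.16998291015625, 167.13290405273438) 45.344017028808594 28.998273849487305 70.66482543945312 0.16102320904651957
  mean [0.4834 0.1664 0.156 ] long axis deg 68.17266559139719
scene plate 602 (487.7159729003906, 165.09439086914062) 109.56159210205078 18.250036239624023 66.18087768554688 0.11996691030421835
  mean [0.4848 0.165  0.0819] long axis deg 67.86821379514767
scene dome 32 (478.01837158203125, -163.23634338378906) 11.758252143859863 14.502250671386719 27.773618698120117 [ 0.4794 -0.1636  0.0988] 0.10654348035612471
scene stud 63 (478.77203369140625, -163.07308959960938) 13.058343887329102 14.86688232421875 23.172330856323242 [ 0.4805 -0.1638  0.0873] 0.10654348035612471
scene block 474 (476.3221740722656, -163.3299560546875) 80.51997375488281 95.39188385009766 72.30789947509766 [ 0.4763 -0.1627  0.0286] 0.033996632308105346
top gauge>.12 320 (481.4366455078125,
[... 302 characters left out ...]
06 0.1663 0.1584] long axis deg 69.52391885976009
top plate 39 (486.3761901855469, 162.22958374023438) 104.39521789550781 12.639665603637695 64.12045288085938 0.11957734834081823
  mean [0.4759 0.1402 0.0746] long axis deg 61.45655919156405
top dome 37 (474.8698425292969, -161.71844482421875) 13.94336986541748 14.41193675994873 82.7892837524414 [ 0.4749 -0.1615  0.1014] 0.10729871512687827
top stud 52 (474.88922119140625, -161.56521606445312) 14.252278327941895 14.41193675994873 82.7892837524414 [ 0.4745 -0.1603  0.0938] 0.10729871512687827
top block 706 (475.0879211425781, -162.6767120361328) 80.18063354492188 89.41081237792969 71.90869903564453 [ 0.4658 -0.1582  0.0302] 0.03396980776227965
```

View pics/crop1.png

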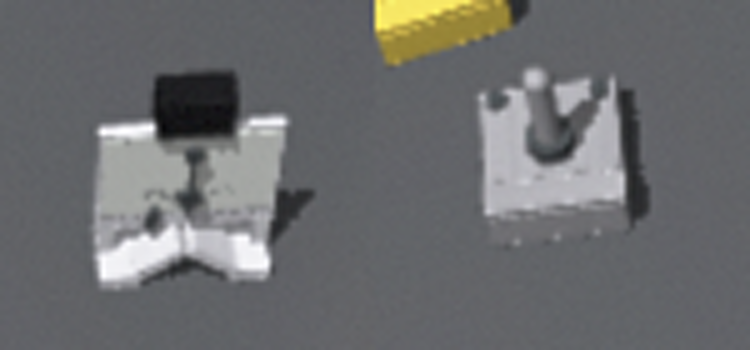

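The crop confirms both. The gauge shows its dial, with the tab down-left of the pointer at crop (153,220), i.e. on the −y side, and the steel block has its bare stud at crop (537,80). Next I plan a wrist look at the dial.

```bash
cat >> h.py <<'E'
def rel(P,Rt,s=None):
    "shift and turn in tool axes from the present pose to world pose P, Rt"
    s=s or robot.read_state(); R0=Ro.from_rotvec(s['orientation']).as_matrix()
    return R0.T@(np.asarray(P)-s['tool_pos']), Ro.from_matrix(R0.T@Rt).as_rotvec()
E
python3 - <<'E'
from h import *
np.set_printoptions(precision=4,suppress=True)
s=robot.read_state(); print(s['t'],s['tool_pos'],s['orientation'],s['opening'],s['force'])
print(Ro.from_rotvec(s['orientation']).as_matrix())
m=robot.camera_model('wrist'); print(m)
C=np.array(m['tool_from_camera'])
yaw=np.radians(-21.7); gx=np.array([np.cos(yaw),np.sin(yaw),0]); gy=np.array([-gx[1],gx[0],0])
for sg in (1,-1):
    y=sg*gx; z=np.array([0,0,-1.]); x=np.cross(y,z); Rt=np.c_[x,y,z]
    print('grasp',sg,rel([.4815,.167,.139],Rt)); print(Rt@C[:3,:3][:,2],Rt@C[:3,3])
E
```

```text
1.0 [ 0.2538 -0.5437  0.2296] [-3.067  -0.6807 -0.    ] 0.09298540477726362 [-0.8486  0.2903  0.0745]
[[ 0.9061  0.4231  0.    ]
 [ 0.4231 -0.9061  0.    ]
 [ 0.     -0.     -1.    ]]
{'K': array([[294.0984,   0.    , 255.0078],
       [  0.    , 294.0984, 190.2511],
       [  0.    ,   0.    ,   1.    ]]), 'tool_from_camera': array([[-0.0013, -0.9538, -0.3004,  0.0841],
       [ 1.    , -0.0011, -0.001 , -0.0001],
       [ 0.0007, -0.3004,  0.9538, -0.1553],
       [ 0.    ,  0.    ,  0.    ,  1.    ]])}
grasp 1 (array([ 0.5069, -0.5476,  0.0906]), array([ 0.    , -0.    , -0.7552]))
[-0.112  -0.2787 -0.9538] [0.031  0.0781 0.1553]
grasp -1 (array([ 0.5069, -0.5476,  0.0906]), array([-0.    , -0.    ,  2.3864]))
[ 0.112   0.2787 -0.9538] [-0.031  -0.0781  0.1553]
```

```bash
python3 - <<'E'
from h import *
np.set_printoptions(precision=3,suppress=True)
C=np.array(robot.camera_model('wrist')['tool_from_camera'])
yaw=np.radians(-21.7); gx=np.array([np.cos(yaw),np.sin(yaw),0]); gy=np.array([-gx[1],gx[0],0])
X=gx;Z=np.array([0,0,-1.]);R=np.c_[X,np.cross(Z,X),Z]
for tilt in (20,25,30):
    Rt=R@Ro.from_rotvec([0,-np.radians(tilt),0]).as_matrix()
    f=(Rt@C[:3,:3])[:,2]
    P=np.array([.4815,.167,.085])+.006*gx-.33*f-Rt@C[:3,3]
    print(tilt,f,P,rel(P,Rt))
f=np.load('top.npz'); Xx=f['X']; m=(Xx[...,1]<-.3); print(np.nanmax(Xx[m][:,2]))
E
```

```text
20 [-0.565  0.226 -0.794] [0.551 0.139 0.23 ] (array([ 0.558, -0.493, -0.   ]), array([ 0.142, -0.329,  0.807]))
25 [-0.627  0.251 -0.738] [0.562 0.134 0.223] (array([ 0.566, -0.484,  0.006]), array([ 0.178, -0.412,  0.802]))
30 [-0.684  0.273 -0.676] [0.573 0.13  0.216] (array([ 0.574, -0.475,  0.014]), array([ 0.213, -0.494,  0.796]))
0.3435097362861682
```

Request:
move_arm(
  deltas=[0.03,-0.03,-0.04,0,0,0,1,0.06,-0.06,-0.05,0,0,0.1,1,0.11,-0.1,-0.05,0.02,-0.05,0.2,1,0.16,-0.14,-0.05,0.05,-0.1,0.3,1,0.21,-0.18,-0.05,0.08,-0.18,0.42,1,0.26,-0.22,-0.05,0.1,-0.25,0.52,1,0.31,-0.26,-0.04,0.13,-0.3,0.6,1,0.36,-0.3,-0.03,0.16,-0.36,0.7,1,0.41,-0.34,-0.02,0.19,-0.42,0.75,1,0.46,-0.38,-0.01,0.213,-0.494,0.796,1,0.51,-0.42,0.0,0.213,-0.494,0.796,1,0.56,-0.46,0.01,0.213,-0.494,0.796,1],
)

```text
t: 2.5
tool_pos: [0.5588, 0.0942, 0.222]
orientation: [-2.892, 0.554, 0.775]
force: [0.3, -1.8, -0.1]
opening: 0.0929
gripper_force: 0.0
```

```bash
python3 - <<'E'
from h import *
np.set_printoptions(precision=4,suppress=True)
s=robot.read_state(); print(s['t'],s['tool_pos'],s['orientation'],s['q'])
p,d,X,K,R,t=cam('wrist'); np.savez('w1.npz',p=p,X=X,K=K,R=R,t=t)
for l in ['handle','pointer','pointer_tip','index','mark']:
    for r in robot.recognise('wrist',l)[:2]:
        u,v=np.round(r['uv']).astype(int); print(l,r['uv'],round(r['confidence'],2),X[v,u])
g=proj([.488,.165,.09],K,R,t); print(g); u,v=g.astype(int)
save(p[max(v-100,0):v+70,u-100:u+100],'w1.png',3.5)
E
```

```text
2.5 [0.5588 0.0942 0.222 ] [-2.8916  0.5541  0.7753] [-0.0337  0.5102  1.1321  0.1858  1.991   1.9491]
handle [223.2, 192.8] 0.73 [0.4827 0.1637 0.0927]
pointer [219.0, 182.2] 0.6 [0.4857 0.1687 0.0763]
pointer_tip [218.9, 181.2] 0.81 [0.4895 0.1665 0.0789]
pointer_tip [222.7, 191.4] 0.16 [0.4831 0.1637 0.09  ]
index [240.7, 164.2] 0.54 [0.4839 0.1423 0.0543]
mark [242.2, 165.4] 0.49 [0.4834 0.1412 0.0559]
[220.0166 188.5989]
```

View pics/w1.png

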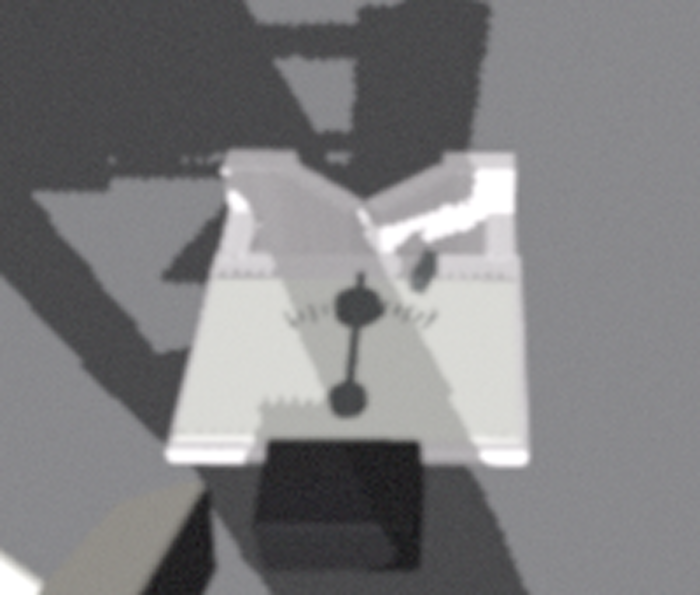

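The wrist view (upside down) shows the pivot at crop (348,398), the bob at (358,306), the pointer tip near (362,272) and the tab from (418,288) to (430,252) on the gauge's −y side. Next I work out the angle and the grasp.

```bash
python3 - <<'E'
from h import *
np.set_printoptions(precision=4,suppress=True)
f=np.load('w1.npz'); K,R,t,X,p=[f[k] for k in ('K','R','t','X','p')]
m=(np.hypot(X[...,0]-.4815,X[...,1]-.167)<.1)&(X[...,2]>.04)
m1=m&(X[...,2]>.152)
for nm,mm in(('blk',m1),('plate',m&(X[...,2]<.12)&(X[...,2]>.05))):
    Q=X[mm]; c,wh,a=cv2.minAreaRect((Q[:,:2]*1000).astype(np.float32)); dd=np.linalg.eigh(np.cov(Q[:,:2].T))[1][:,1]
    print(nm,c,wh,a,Q[:,2].max(),np.degrees(np.arctan2(dd[1],dd[0])))
g0=np.array([.4815,.167,0])
for ydeg in (-21.7,-23):
  yaw=np.radians(ydeg); gx=np.array([np.cos(yaw),np.sin(yaw),0]); gy=np.array([-gx[1],gx[0],0])
  for off in (.004,.008,.012):
    o=[]
    for c,r in ((348,398),(358,306),(362,272),(418,288),(424,268),(430,252)):
        uv=np.array([120+c/3.5,88+r/3.5]); w=R@np.array([(uv[0]-K[0,2])/K[0,0],(uv[1]-K[1,2])/K[1,1],1])
        k=((g0+off*gx-t)@gx)/(w@gx); q=t+k*w-g0; o.append((q@gy,q[2]))
    o=np.array(o); v=o[1:]-o[0]; print(ydeg,off,(o*1000).round(1).tolist(),'ang',np.arctan2(-v[:,0],-v[:,1]),'r',np.hypot(*v.T))
yaw=np.radians(-21.9); gx=np.array([np.cos(yaw),np.sin(yaw),0]); z=np.array([0,0,-1.])
s=robot.read_state(); Rn=Ro.from_rotvec(s['orientation']).as_matrix(); print(Rn)
for sg in(1,-1):
    Rt=np.c_[np.cross(sg*gx,z),sg*gx,z]
    for h in (.24,.139): print(sg,h,rel([.4815,.167,h],Rt))
E
```

```text
blk (521.2240600585938, 148.3739471435547) (45.7170524597168, 111.0494155883789) 66.2663345336914 0.2392491319957475 164.33594479485643
plate (487.04766845703125, 163.70223999023438) (110.03488159179688, 15.084518432617188) 67.25286102294922 0.11999766494769717 67.71709986792845
-21.7 0.004 [[0.1, 106.9], [0.0, 66.2], [-0.1, 49.3], [-20.0, 57.4], [-21.7, 47.2], [-23.6, 38.9]] ang [0.001  0.0028 0.3842 0.3497 0.3341] r [0.0407 0.0576 0.0534 0.0635 0.0721]
-21.7 0.008 [[-0.6, 110.3], [-0.6, 70.2], [-0.7, 53.6], [-20.3, 61.6], [-22.0, 51.6], [-23.8, 43.3]] ang [0.001  0.0028 0.3842 0.3497 0.3341] r [0.0401 0.0567 0.0526 0.0625 0.0709]
-21.7 0.012 [[-1.2, 113.7], [-1.2, 74.3], [-1.4, 57.9], [-20.6, 65.8], [-22.3, 56.0], [-24.1, 47.8]] ang [0.001  0.0028 0.3842 0.3497 0.3341] r [0.0394 0.0558 0.0517 0.0614 0.0697]
-23 0.004 [[0.2, 106.9], [0.1, 66.2], [-0.0, 49.3], [-19.8, 56.9], [-21.6, 46.7], [-23.4, 38.3]] ang [0.001  0.0028 0.3803 0.3464 0.331 ] r [0.0407 0.0576 0.0539 0.064  0.0726]
-23 0.008 [[-0.4, 110.3], [-0.4, 70.2], [-0.5, 53.6], [-20.1, 61.1], [-21.8, 51.1], [-23.6, 42.7]] ang [0.001  0.0028 0.3803 0.3464 0.331 ] r [0.0401 0.0567 0.053  0.063  0.0714]
-23 0.012 [[-0.9, 113.7], [-1.0, 74.2], [-1.1, 57.9], [-20.3, 65.3], [-22.0, 55.4], [-23.8, 47.2]] ang [0.001  0.0028 0.3803 0.3464 0.331 ] r [0.0394 0.0558 0.0521 0.0619 0.0703]
[[ 0.8047 -0.3697 -0.4645]
 [-0.3205 -0.9292  0.1842]
 [-0.4997  0.0007 -0.8662]]
1 0.24 (array([-0.0942, -0.0417,  0.0345]), array([-0.4087,  0.4111, -1.5283]))
1 0.139 (array([-0.0437, -0.0418,  0.122 ]), array([-0.4087,  0.4111, -1.5283]))
-1 0.24 (array([-0.0942, -0.0417,  0.0345]), array([0.4115, 0.409 , 1.5349]))
-1 0.139 (array([-0.0437, -0.0418,  0.122 ]), array([0.4115, 0.409 , 1.5349]))
```

Request:
move_arm(
  deltas=[-0.094,-0.042,0.034,-0.409,0.411,-1.528,0.8,-0.094,-0.042,0.034,-0.409,0.411,-1.528,0.8,-0.094,-0.042,0.034,-0.409,0.411,-1.528,0.8,-0.094,-0.042,0.034,-0.409,0.411,-1.528,0.8,-0.094,-0.042,0.034,-0.409,0.411,-1.528,0.8,-0.094,-0.042,0.034,-0.409,0.411,-1.528,0.8,-0.094,-0.042,0.034,-0.409,0.411,-1.528,0.8,-0.094,-0.042,0.034,-0.409,0.411,-1.528,0.8,-0.094,-0.042,0.034,-0.409,0.411,-1.528,0.8,-0.094,-0.042,0.034,-0.409,0.411,-1.528,0.8,-0.094,-0.042,0.034,-0.409,0.411,-1.528,0.8],
)

```text
t: 4.18
tool_pos: [0.4822, 0.1669, 0.2407]
orientation: [2.606, 1.754, -0.0]
force: [1.2, -0.1, 0.6]
opening: 0.0741
gripper_force: 0.0
```

```bash
python3 - <<'E'
from h import *
np.set_printoptions(precision=4,suppress=True)
s=robot.read_state(); print(s['t'],s['tool_pos'],s['q'],s['force']); print(Ro.from_rotvec(s['orientation']).as_matrix())
p,d,X,K,R,t=cam('wrist')
m=(np.hypot(X[...,0]-.4815,X[...,1]-.167)<.045)&(X[...,2]>.15)&(X[...,2]<.17)&(p.max(-1)<90); Q=X[m]
print(cv2.minAreaRect((Q[:,:2]*1000).astype(np.float32)),len(Q),np.median(Q,0))
yaw=np.radians(-21.9); gx=np.array([np.cos(yaw),np.sin(yaw),0]); z=np.array([0,0,-1.])
Rt=np.c_[np.cross(gx,z),gx,z]; print(rel([.4815,.167,.139],Rt))
E
```

```text
4.175 [0.4822 0.1669 0.2407] [ 0.2329 -0.1187  1.7181 -0.0002  1.5422  0.6192] [ 1.1579 -0.1323  0.6318]
[[ 0.3768  0.9263 -0.    ]
 [ 0.9263 -0.3768 -0.0002]
 [-0.0002  0.     -1.    ]]
((479.84228515625, 167.88844299316406), (44.590049743652344, 22.064912796020508), 67.49732208251953) 1280 [0.4805 0.1693 0.1581]
(array([-0.0004, -0.0006,  0.1015]), array([-0.0003,  0.0003, -0.0033]))
```

Request:
move_arm(
  deltas=[0,-0.001,0.04,0,0,0,0.8,0,-0.001,0.08,0,0,0,0.8,0,-0.001,0.101,0,0,0,0.8,0,-0.001,0.101,0,0,0,0.8,0,-0.001,0.101,0,0,0,0,0,-0.001,0.101,0,0,0,0,0,-0.001,0.101,0,0,0,0,0,-0.001,0.101,0,0,0,0,0,-0.001,0.101,0,0,0,0],
  squeeze=40,
)

```text
t: 5.35
tool_pos: [0.4811, 0.1682, 0.1394]
orientation: [2.603, 1.759, 0.0]
force: [0.3, -0.1, -0.6]
opening: 0.0287
gripper_force: 0.0
```

Request:
move_arm(
  deltas=[0,0,0,0,0,0,0,0,0,0,0,0,0,0,0,0,0,0,0,0,0,0,0,0,0,0,0,0],
)

```text
t: 5.85
tool_pos: [0.4811, 0.1682, 0.1393]
orientation: [-2.603, -1.759, 0.0]
force: [-0.9, -0.1, 1.5]
opening: 0.0241
gripper_force: 40.0
```

Request:
move_arm(
  deltas=[0,0,-0.02,0,0,0,0,0,0,-0.06,0,0,0,0,0,0,-0.1,0,0,0,0,0,0,-0.12,0,0,0,0,-0.04,0.016,-0.12,0,0,0,0,-0.09,0.035,-0.12,0,0,0,0,-0.14,0.054,-0.12,0,0,0,0,-0.19,0.074,-0.12,0,0,0,0,-0.24,0.093,-0.12,0,0,0,0,-0.28,0.108,-0.12,0,0,0,0,-0.309,0.12,-0.12,0,0,0,0,-0.309,0.12,-0.12,0,0,0,0],
)

```text
t: 7.35
tool_pos: [0.4764, -0.1651, 0.2575]
orientation: [-2.604, -1.754, 0.003]
force: [-1.1, 1.4, -4.5]
opening: 0.0237
gripper_force: 40.0
```

```bash
python3 - <<'E'
from h import *
np.set_printoptions(precision=4,suppress=True)
p,d,X,K,R,t=cam('scene'); s=robot.read_state(); print(s['t'],s['tool_pos'],s['force'],s['gripper_force'],s['q'])
M=Ro.from_rotvec(s['orientation']).as_matrix(); gy=M[:,0]; gx=M[:,1]; c=s['tool_pos']
# plate bottom/feet: gauge underside extents along gy
rel_=X-c; a=rel_@gy; b=rel_@gx; h=X[...,2]
m=(abs(a)<.07)&(abs(b)<.03)&(h>.115)&(h<.25)
Q=np.c_[a[m],b[m],h[m]]
for lo,hi in((.115,.16),(.165,.21),(.215,.245),(.25,.27)):
    k=(Q[:,2]>lo)&(Q[:,2]<hi)
    if k.sum(): print(lo,hi,k.sum(),Q[k,0].min(),Q[k,0].max(),'z',Q[k,2].min(),Q[k,2].max(),'b',np.percentile(Q[k,1],[5,95]))
u,v=proj(c-[0,0,.1],K,R,t).astype(int); save(p[v-75:v+75,u-80:u+80],'s2.png',4)
E
```

```text
7.4 [ 0.4765 -0.1638  0.2577] [-0.367   0.1902 -4.0971] 39.998838901519775 [-0.433  -0.1397  1.7066  0.0003  1.5774 -0.0488]
0.115 0.16 520 -0.053258546794269085 0.05327469073525638 z 0.11694934244684918 0.15990263210660138 b [-0.006   0.0237]
0.165 0.21 438 -0.05548142901112935 0.054522833693572935 z 0.16503456385243975 0.20992209485882263 b [0.0027 0.013 ]
0.215 0.245 224 -0.05472451220785496 0.054081671243501356 z 0.2151068827408119 0.24486196766506363 b [0.0013 0.0141]
```

View pics/s2.png

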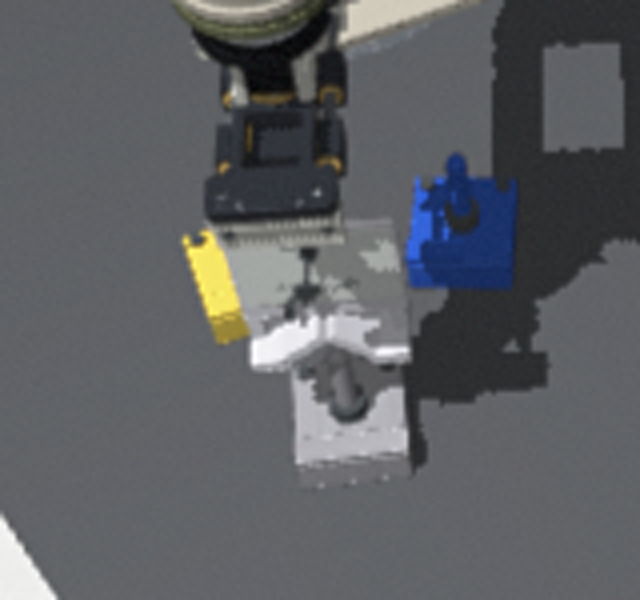

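The picture shows the gauge held upright and level, its dial to the camera, its notch above the steel stud at crop (345,380). Now I lower it.

Request:
move_arm(
  deltas=[0.0005,-0.001,0.015,0,0,0,0,0.0005,-0.001,0.028,0,0,0,0,0.0005,-0.001,0.034,0,0,0,0,0.0005,-0.001,0.038,0,0,0,0,0.0005,-0.001,0.038,0,0,0,0],
)

```text
t: 8.02
tool_pos: [0.4765, -0.1622, 0.221]
orientation: [-2.602, -1.759, 0.0]
force: [-0.6, -0.4, -3.0]
opening: 0.0238
gripper_force: 40.0
```

Request:
move_arm(
  deltas=[0,0,0.002,0,0,0,0,0,0,0.004,0,0,0,0,0,0,0.004,0,0,0,0],
)

```text
t: 8.4
tool_pos: [0.4766, -0.1627, 0.2174]
orientation: [2.603, 1.759, 0.0]
force: [0.7, 0.6, -2.8]
opening: 0.0237
gripper_force: 40.0
```

Request:
move_arm(
  deltas=[0,0,0.002,0,0,0,0,0,0,0.004,0,0,0,0,0,0,0.0045,0,0,0,0,0,0,0.0045,0,0,0,0],
)

```text
t: 8.9
tool_pos: [0.4766, -0.1626, 0.213]
orientation: [2.602, 1.759, 0.0]
force: [0.3, -0.2, -0.4]
opening: 0.0238
gripper_force: 40.0
```

```bash
cat > ck.py <<'E'
from h import *
np.set_printoptions(precision=4,suppress=True)
F=[]
for i in range(6):
    p,d,X,K,R,t=cam('scene'); s=robot.read_state(); F.append(s['force'])
print(s['t'],s['tool_pos'],s['orientation'],'F',np.mean(F,0),s['gripper_force'])
M=Ro.from_rotvec(s['orientation']).as_matrix(); gy=M[:,0]; gx=M[:,1]; c=s['tool_pos']
gx=gx*[1,1,0];gx/=np.linalg.norm(gx); gh=np.cross([0,0,1],gx)
a=(X-c)@gh; b=(X-c)@gx; h=X[...,2]
# dial plate front face outline -> tilt and position
m=(abs(a)<.12)&(b>-.002)&(b<.028)&(h>.05)&(h<c[2]-.015)
rect=cv2.minAreaRect((np.c_[a[m],h[m]]*1000).astype(np.float32)); print('plate rect',rect,m.sum())
np.savez('sc.npz',p=p,X=X,K=K,R=R,t=t,c=c,M=M,a=a,h=h,m=m)
E
python3 ck.py
```

```text
9.2 [ 0.4766 -0.1625  0.2129] [2.6026 1.7591 0.0003] F [ 0.3842 -1.2343 -0.7121] 39.9998939037323
plate rect ((0.751251220703125, 123.7914810180664), (109.8243408203125, 147.50759887695312), 0.2141743153333664) 1095
```

Request:
move_arm(
  deltas=[-0.0054,0,0.0001,0,0.045,0,0,-0.0108,0,0.0005,0,0.09,0,0,-0.0162,0,0.0011,0,0.135,0,0,-0.0215,0,0.0019,0,0.18,0,0,-0.0268,0,0.003,0,0.225,0,0,-0.032,0,0.0043,0,0.27,0,0,-0.0372,0,0.0059,0,0.315,0,0,-0.0417,0,0.0075,0,0.355,0,0,-0.0417,0,0.0075,0,0.355,0,0,-0.0417,0,0.0075,0,0.355,0,0,-0.0417,0,0.0075,0,0.355,0,0,-0.0417,0,0.0075,0,0.355,0,0],
)

```text
t: 10.7
tool_pos: [0.461, -0.2009, 0.2053]
orientation: [-2.412, -1.631, -0.432]
force: [-3.6, -5.2, -2.0]
opening: 0.0239
gripper_force: 40.0
```

```bash
cat >> ck.py <<'E'
M_=M; print('tool tilt',np.arcsin(M[2,0]) , np.arctan2(-gy[2],gy@gh))
print('dome est from tcp', c+M@[0,0,.12])
u,v=proj(c+M@[0,0,.09],K,R,t).astype(int); print(u,v)
for l in ('pointer','pointer_tip','mark','index'):
    for r in robot.recognise('scene',l)[:2]: print(l,r['uv'],r['confidence'])
import sys; save(p[v-40:v+40,u-50:u+50],sys.argv[1],7)
E
python3 ck.py s3.png
```

```text
11.0 [ 0.461  -0.201   0.2053] [-2.412  -1.6312 -0.4322] F [-2.6269 -4.0669 -1.153 ] 40.000285506248474
plate rect ((31.68482780456543, 119.74752044677734), (108.94722747802734, 139.88429260253906), 18.022706985473633) 1114
tool tilt 0.3546336939041451 -0.35463369390496347
dome est from tcp [ 0.4765 -0.1623  0.0927]
177 191
pointer [168.4, 191.6] 0.44
pointer_tip [164.5, 190.4] 0.4
```

View pics/s3.png

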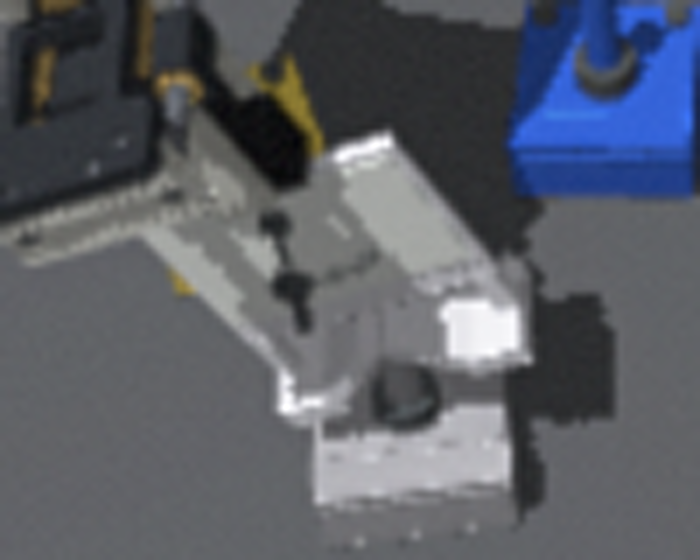

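The picture shows the gauge rocked left with the dial visible: pivot at crop (275,222), bob (292,288), pointer end near (303,325), and the tab seeming to merge with the tip. I overlay the model and enlarge to check.

```bash
cat > ov.py <<'E'
from h import *
import sys
f=np.load('sc.npz'); p,K,R,t,c,M=[f[k] for k in('p','K','R','t','c','M')]
gx=M[:,1]*[1,1,0]; gx/=np.linalg.norm(gx); gh=np.cross([0,0,1],gx)
def model(th,idx=.355,dome=None,xo=.008):
    dome=c+M@[0,0,.12] if dome is None else dome
    uy=np.cos(th)*gh+np.sin(th)*np.array([0,0,1]); uz=np.cross(gx,uy)
    G=lambda x,y,z: dome+x*gx+y*uy+(z-.0196)*uz
    pv=G(xo,0,.112)
    return dict(pivot=pv,tip=pv-[0,0,.056],mark=pv+.056*(-np.sin(idx)*uy-np.cos(idx)*uz),mark2=pv+.068*(-np.sin(idx)*uy-np.cos(idx)*uz),
      tl=G(.003,-.055,.126),tr=G(.003,.055,.126),br=G(.003,.055,.034),fr=G(.022,.053,0),fl=G(.022,-.053,0))
if __name__=='__main__':
    np.set_printoptions(precision=1,suppress=True)
    u0,v0,S=150,158,14
    img=cv2.resize(p[v0:v0+42,u0:u0+55,::-1],None,fx=S,fy=S,interpolation=cv2.INTER_CUBIC)
    for th,col in((.355,(0,0,255)),(.30,(0,255,0))):
        for k,P in model(th).items():
            q=proj(P,K,R,t); print(th,k,q); w=((q-[u0,v0]+.5)*S).astype(int); cv2.drawMarker(img,tuple(int(i) for i in w),col,0,14,1)
    cv2.imwrite('pics/'+sys.argv[1],img)
E
python3 ov.py o1.png
```

```text
0.355 pivot [165.9 181.1]
0.355 tip [169.2 193.4]
0.355 mark [169.2 193.4]
0.355 mark2 [169.8 196. ]
0.355 tl [144.6 182.3]
0.355 tr [182.4 170.8]
0.355 br [198.2 189.6]
0.355 fr [203.1 201.9]
0.355 fl [168.8 211.5]
0.3 pivot [167.7 180.6]
0.3 tip [170.9 193. ]
0.3 mark [169.7 193. ]
0.3 mark2 [170.1 195.6]
0.3 tl [146.  181.1]
0.3 tr [185.  170.9]
0.3 br [198.9 190.1]
0.3 fr [203.1 202.5]
0.3 fl [168.  211.1]
```

View pics/o1.png

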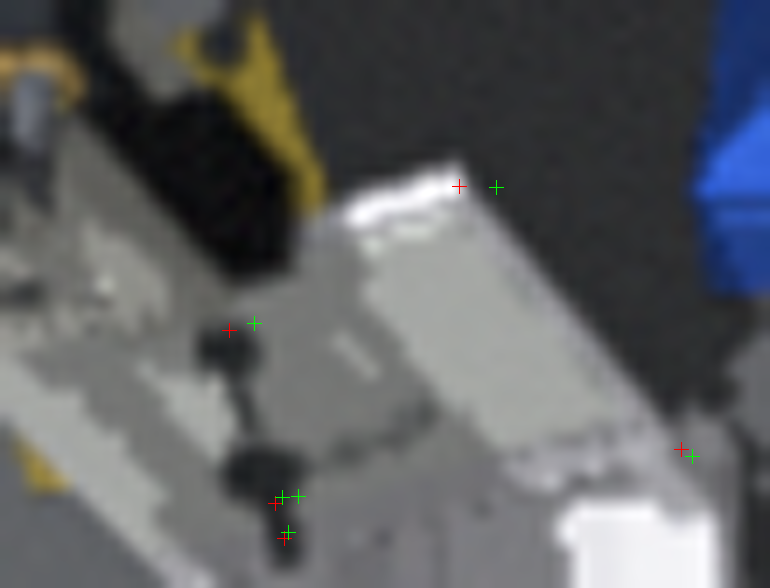

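The overlay (red, tilt 0.355) matches the pivot, right-hand corners and pointer to about 1 px. The pointer line through (228,352) and (262,470) runs straight on into the tab end at (288,560), so the pointer lies on the mark. I press about 1 mm deeper to relieve side load and centre the stud stroke.

Request:
move_arm(
  deltas=[-0.0005,0,0.0005,0,0,0,0,-0.001,0,0.001,0,0,0,0,-0.001,0,0.001,0,0,0,0,-0.001,0,0.001,0,0,0,0,-0.001,0,0.001,0,0,0,0,-0.001,0,0.001,0,0,0,0,-0.001,0,0.001,0,0,0,0,-0.001,0,0.001,0,0,0,0],
)

```text
t: 12.2
tool_pos: [0.4607, -0.2016, 0.2039]
orientation: [-2.412, -1.63, -0.433]
force: [-1.2, -2.1, -0.3]
opening: 0.0239
gripper_force: 40.0
```

```bash
python3 ck.py s4.png; python3 ov.py o2.png | head -4
```

```text
12.5 [ 0.4607 -0.2016  0.2039] [-2.4121 -1.6302 -0.4328] F [-1.3954 -1.7065 -0.2954] 40.00011742115021
plate rect ((30.352657318115234, 120.87159729003906), (113.71116638183594, 138.75173950195312), 20.604631423950195) 1124
tool tilt 0.3551717547510387 -0.35517175531783035
dome est from tcp [ 0.4763 -0.1629  0.0914]
177 191
pointer [166.2, 191.4] 0.46
pointer_tip [166.5, 193.0] 0.49
0.355 pivot [165.7 181.4]
0.355 tip [169.  193.7]
0.355 mark [169.  193.7]
0.355 mark2 [169.7 196.2]
```

View pics/o2.png

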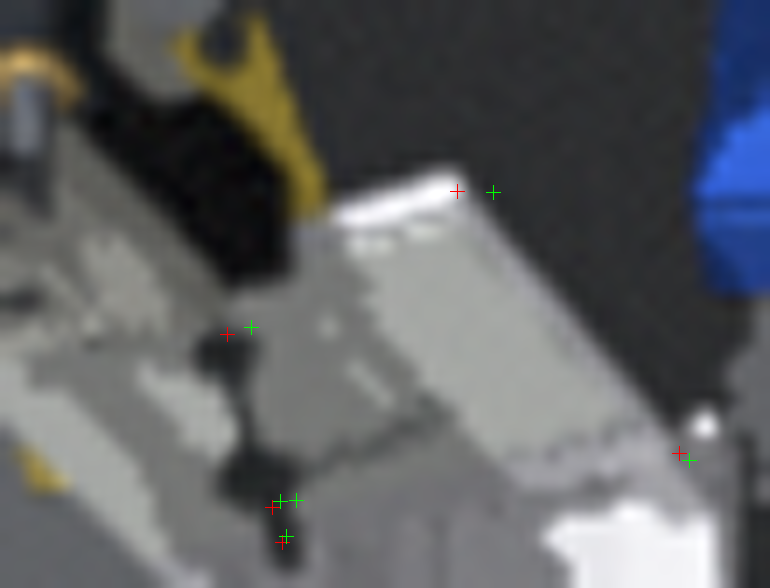

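The pointer (pivot (222,352), bob (255,475)) still points at the tab end (288,560), perhaps 1 mm to the −y side of it. A quantitative check of dark centroids follows.

```bash
python3 - <<'E'
from h import *
acc=0
for i in range(12): acc=acc+cam('scene')[0].astype(float)
g=(acc/12).mean(-1); np.set_printoptions(linewidth=200)
print(robot.read_state()['t']); print(g[179:201,160:176].round().astype(int))
for v in range(180,200):
    r=g[v,160:176]; w=np.clip(np.median(r)-25-r,0,None); print(v,round((w*np.arange(160,176)).sum()/max(w.sum(),1e-9),2),round(w.sum()))
E
```

```text
13.3
[[141 135 107  95  92  90  93 116 118 117 118 118 118 118 117 126]
 [137 136 109 105  96  91 103 116 119 119 118 118 121 128 118 117]
 [116 129 110 108  97  69  78  95 111 118 117 118 127 147 120 117]
 [109 114 114 104  54  41  43  54  87 117 118 118 117 121 117 118]
 [127 118 115  95  46  38  37  50  90 117 118 117 117 117 120 127]
 [156 134 130 121  73  57  41  61 105 119 118 118 117 118 126 148]
 [157 164 165 159 130 110  59  74 117 119 118 118 117 117 118 129]
 [129 157 167 167 165 154  90  81 117 119 118 118 117 117 117 118]
 [117 129 157 166 166 160 115  68 111 119 118 118 118 118 117 117]
 [116 117 130 164 167 167 151  69  96 118 119 118 118 117 115 117]
 [116 117 126 156 160 165 143  63  80 109 112 115 118 111 100 109]
 [117 116 118 121 129 143  86  43  45  65  80  96 107  95  90  95]
 [121 116 117 117 113  94  47  38  39  41  49  74  87  95 112 106]
 [130 117 117 118 112  77  41  38  38  39  48  81 104 116 119 117]
 [156 120 117 118 114  88  59  46  43  40  58 105 117 118 117 117]
 [159 121 116 118 118 114  99  78  66  43  60 110 117 116 114 113]
 [160 130 117 117 118 118 118 114  95  46  49  84 113 114 113 114]
 [166 157 121 116 116 116 116 115 105  52  45  79 116 113 111 114]
 [157 158 127 115 113 112 112 113 107  66  43  75 124 114 103 108]
 [126 150 150 129 124 112 110 111 112  90  67  88 122 116 108 108]
 [104 124 153 164 156 117 106 108 120 120 111 121 124 116 108 108]
 [100 106 132 160 159 130 111 103 108 121 124 125 123 116 108 108]]
180 165.0 2
181 165.38 35
182 165.53 166
183 165.5 200
184 165.69 141
185 166.36 52
186 166.81 15
187 167.0 25
188 167.0 24
189 167.28 38
190 167.62 59
191 167.96 134
192 167.88 220
193 168.0 207
194 168.85 109
195 169.57 89
196 169.72 95
197 169.88 78
198 170.0 20
199 0.0 0
```

The tab centre lies about 0.5–0.8 px (1–1.7 mm) to the +y side of the pointer line. I take 0.015 rad off the tilt, let it settle, then hand in.

Request:
move_arm(
  deltas=[0.0009,0,0,0,-0.0075,0,0,0.0018,0,0,0,-0.015,0,0,0.0018,0,0,0,-0.015,0,0,0.0018,0,0,0,-0.015,0,0,0.0018,0,0,0,-0.015,0,0,0.0018,0,0,0,-0.015,0,0,0.0018,0,0,0,-0.015,0,0,0.0018,0,0,0,-0.015,0,0,0.0018,0,0,0,-0.015,0,0,0.0018,0,0,0,-0.015,0,0,0.0018,0,0,0,-0.015,0,0,0.0018,0,0,0,-0.015,0,0],
)

```text
t: 14.8
tool_pos: [0.4614, -0.2001, 0.2046]
orientation: [-2.421, -1.636, -0.416]
force: [-1.0, -1.7, -1.4]
opening: 0.0236
gripper_force: 40.0
```

```bash
python3 ck.py s5.png; python3 - <<'E'
from h import *
acc=0
for i in range(6): acc=acc+cam('scene')[0].astype(float)
g=(acc/6).mean(-1)
for v in range(181,200):
    r=g[v,160:176]; w=np.clip(np.median(r)-25-r,0,None); print(v,round((w*np.arange(160,176)).sum()/max(w.sum(),1e-9),2),round(w.sum()))
E
```

```text
15.1 [ 0.4613 -0.2001  0.2045] [-2.4211 -1.6363 -0.4156] F [-0.919  -1.3107 -0.163 ] 39.99998688697815
plate rect ((30.218231201171875, 121.45684814453125), (109.30278015136719, 138.3857879638672), 19.27799415588379) 1108
tool tilt 0.34008249510716837 -0.3400824957327279
dome est from tcp [ 0.4762 -0.163   0.0914]
177 191
pointer [169.7, 190.9] 0.49
181 165.94 44
182 166.0 186
183 165.98 213
184 166.26 116
185 166.97 30
186 167.0 28
187 167.21 19
188 0.0 0
189 168.0 9
190 168.09 76
191 168.39 207
192 168.44 255
193 168.71 183
194 169.34 89
195 169.64 92
196 169.73 87
197 169.98 70
198 170.0 14
199 167.0 5
```

```bash
python3 -c "
from plant import robot
print(robot.close_job())"
```

```text
the job is handed in; nothing more can be done
None
```

I handed the job in at about 15 s: the gauge is held still on the steel stud, pressed about 5.6 mm by arm position (the stud itself was out of view), its pointer within about 1 mm of the mark; no verdict came back.

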